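Raise the sign behind the pear-shaped cheese

ROBOT

A 6-joint arm with a two-finger parallel gripper is mounted at the origin on a cart in front of the work surface, level with it; the furniture and walls round the work are solid. World frame = base frame: x ahead of the robot, y to its left, z up, the work surface at z = 0. Lengths are in m, angles in rad, forces in N, time in s.
With the tool pointing down it reaches from about 0.425 to 0.95 m from the base axis. Payload 14.7 kg.
Tool frame: the origin (TCP) lies at the very end of the fingers, on their centre line; the grasp point (between the pads) lies ctrl.hold_point_z behind it (ctrl.hold_point_z is the distance from the TCP to the grasp point, in m); z points along the fingers, y is the direction in which the jaws open and shut (so a half turn about z gives the same grasp; the last joint's range is limited). The gripper opens to 85 mm and grips with 20 to 120 N. Pads are 22 mm wide; open, the fingers measure 114 mm over their backs; the gripper's body (76 mm by 85 mm) begins 54 mm behind the grasp point. The pads swing forward as they close: fully open they stand 13 mm farther back than shut.
Start: joints at [1.272, 0.48, 1.596, -0, 1.065, -0.047], TCP at [0.162, 0.63, 0.231] pointing down, gripper open.
Joint ranges: [-2.75, 2.75], [-0.82, 2.05], [0.23, 2.67], [-1.56, 4.7], [0.09, 2.69], [-2.92, 2.92]. Speed limits (rad/s): [1.89, 1.89, 2.39, 3.01, 3.01, 3.01].

INTERFACE

Orientations are given as a unit quaternion [w, x, y, z].
In Python, from plant import ctrl gives the robot as it stands.
- The arm moves only by the tool arm_command, never from a script. Its argument "motion" is a list of rows, each a list of 7 numbers: the closure, from 0 (fully open) to 1 (shut), then the shift along the tool's x, y, z in mm, then the turn, a rotation vector about the tool's x, y, z in degrees. In form: [[grip, tx, ty, tz, rx, ry, rz], ...]. A call has 1 to 20 rows; each row shifts and turns the commanded pose from where the row before left it, along the tool's axes as they then stand; what a row does not reach is not made up. A row lasts 1/8 s, in which the tool goes at most 62.5 mm and 10.7 degrees, less where a joint would pass 70% of its speed; a pose out of reach is approached as far as the arm can. A call is refused whole if a number of a shift passes 62.5 or a number of a turn 10.7, either way. A call with a gripper value outside its range is refused whole. The fingers move at their own pace and stop on an object; "squeeze" is the grip in N (left out, the last holds). Time passes only in rows, so rows that do not move let the fingers close. It gives the time, the measured TCP pose, the force and the opening at its end, in the units of the state.
- ctrl.get_state(): the state, without advancing time (a new reading comes with each control period).
- ctrl.read_camera(name): name is "scene" or "top" or "wrist"; returns (picture, depth): 400x640x3 uint8, blue, green, red; 400x640 float32, m along the optical axis (not along the pixel's ray), 0 where there is no reading.
- ctrl.calibration(name): a dict with "intrinsics" (3x3 intrinsics, pixels), "R" (3x3) and "t" (3): a world point X has camera coordinates R X + t; the wrist camera has in their place "T_tool_cam" (4x4, takes a point from camera to tool coordinates, whose origin is the TCP and whose axes are the flange's). Camera axes: x right, y down, z forward; pixel columns grow to the right and rows downward; lengths in m; the calibration is good to about 2 mm. A picture is of the moment at which its call begins: read the wrist's pose just before it. calibration takes no time and is no camera call.
- ctrl.hand_in(): hands the job in, once; it reports no verdict.
The state is a dict: "t": time; "joint_positions": joint angles; "dq": joint speeds; "effort": joint torques, N m; "tool_pos": TCP position; "eef_rot": TCP orientation; "contact_force": force on the tool from outside, world axes, zero at the start; "torque": the same for the moment, N m; "width": finger opening in m.
Only numpy, scipy, OpenCV 4.12 (cv2) and the standard library are available. Lean on these libraries where they do the work, as an engineer would, in place of code of your own. Each camera call takes 0.05 s, during which the arm holds its last target.

TASK

Two telescoping sign stands each have a cheese in front of them; raise the sign of the stand right behind the pear-shaped cheese. Squeeze the button on the side of its grip head in while the pole is still down, pull the pole up past the first stop to its second stop, fully extended, and finish while still holding the head up there. Leave the other stand down and do not shift the cheeses or the butter.

Things in the scene. Friction and masses are not known exactly. Their poses are not given: they have to be found in the camera images.
- stand_a: Left one (larger y) of two alike telescoping sign stands, screwed to the deck. Origin on the deck at the centre of its round foot (100 mm across, 12 mm high). z up, x away from its sign, y the squeeze direction. Square outer tube 28 mm wide, to 136 mm height, lock holes on +y. A blank card frame (92 mm along y, 60 mm tall) hangs on the -x side 36 mm from the pole's axis, 70 to 130 mm up, and rises with the pole.
- stand_b: Right one (smaller y) of two alike telescoping sign stands, screwed to the deck. Origin on the deck at the centre of its round foot (100 mm across, 12 mm high). z up, x away from its sign, y the squeeze direction. Square outer tube 28 mm wide, to 136 mm height, lock holes on +y. A blank card frame (92 mm along y, 60 mm tall) hangs on the -x side 36 mm from the pole's axis, 70 to 130 mm up, and rises with the pole.
- grip_a (a point): centre of the black grip head on top of the pole of stand a, on the pole's axis, half-way up, level with the button; 164 mm above the deck with the pole down; rises with it. Head 28 mm along x, 36 mm along y, 44 mm tall, axes as the stand's, nothing above or beside it; a thin bracket leaves its -x face at the bottom.
- grip_b (a point): centre of the black grip head on top of the pole of stand b, on the pole's axis, half-way up, level with the button; 164 mm above the deck with the pole down; rises with it. Head 28 mm along x, 36 mm along y, 44 mm tall, axes as the stand's, nothing above or beside it; a thin bracket leaves its -x face at the bottom.
- pole_a (a joint): how far the pole of stand a is pulled up out of its tube, m: 0 down (start), first stop 0.045, second stop 0.090, which is the end of travel. Slides straight up, needs about 5 N; up to 2 mm play when locked at a stop. With the button held in it passes the first stop freely; without the button pressed it is locked.
- pole_b (a joint): how far the pole of stand b is pulled up out of its tube, m: 0 down (start), first stop 0.045, second stop 0.090, which is the end of travel. Slides straight up, needs about 5 N; up to 2 mm play when locked at a stop. With the button held in it passes the first stop freely; without the button pressed it is locked.
- button_a (a joint): spring button of stand a, bare metal, m: 0 out, 0.007 fully in; pole unlocked above 0.005; needs under 7 N. 16 mm along x, 24 mm tall, centred on the head's +y face, stands 8 mm proud. Head and button together 44 mm along y, 37 mm with the button in: one finger on the button and one on the opposite face press it in.
- button_b (a joint): spring button of stand b, bare metal, m: 0 out, 0.007 fully in; pole unlocked above 0.005; needs under 7 N. 16 mm along x, 24 mm tall, centred on the head's +y face, stands 8 mm proud. Head and button together 44 mm along y, 37 mm with the button in: one finger on the button and one on the opposite face press it in.
- pear_centre (a point): loose pear-shaped cheese with a small knob on top, 72 mm across, 87 mm tall, upright; point at its centre, 43 mm up. It stands about 130 mm in front (on the sign side) of the stand whose sign is to be raised, left or right
- block_centre (a point): loose block of cheese 67 x 86 x 66 mm in front of the other stand; point at its centre, 33 mm up
- cut_round_centre (a point): bystander: loose round cheese with a piece cut out, 126 x 130 x 54 mm, at the back on the right; point at its centre, 27 mm up
- butter_centre (a point): bystander: loose small piece of butter, 45 x 63 x 22 mm, on the right; point at its centre, 11 mm up

How it is judged:
By the outcome, as a careful person would: the job done as asked, in the order asked, and still so for the second after the job is handed in, while the arm keeps its last pose, push and grip.
It also fails if it takes over 29 s, if anything falls off the work surface, if the arm or the gripper's body presses on something with over 40 N, if the wrist force passes 120 N, or if a joint passes its speed limit or range.

## Working session

There is one attempt and no reset: what is moved stays moved. The work goes in short steps, Python scripts to look and compute and a tool call to move; the robot and the scene stay as the last step left them, time stands still between calls to the robot, and variables do not carry over. Pictures are saved under pics/ and viewed, and the job is handed in when it is done.

Besides the shell and the picture viewer there is one more tool, called after "Call:" by a JSON object that holds its "method" and its "body", one argument or row to a line. arm_command: Moves the arm, as the interface text tells. Its arguments: {"type":"object","properties":{"motion":{"type":"array","items":{"type":"array","items":{"type":"number"}}},"squeeze":{"type":"number"}},"required":["motion"]}

```bash
mkdir -p pics; ls; python3 - <<'E'
from plant import ctrl
import cv2,numpy as np
s=ctrl.get_state();print(s['t'],s['tool_pos'],s['eef_rot'],s['width'],ctrl.hold_point_z)
for n in('scene','top'):
    p,d=ctrl.read_camera(n);cv2.imwrite(f'pics/{n}0.png',p);np.savez(f'{n}0.npz',p=p,d=d)
    print(n,ctrl.calibration(n))
E
```

```text
pics
0.0 [0.16178477 0.62910597 0.23067384] [-1.18935294e-04  1.25574330e-01  9.92084024e-01 -6.02398323e-04] 0.08531064666878554 0.0187
scene {'intrinsics': array([[520.8320425 ,   0.        , 324.94923707],
       [  0.        , 520.8320425 , 203.8783907 ],
       [  0.        ,   0.        ,   1.        ]]), 'R': array([[ 0.5357086 , -0.844212  ,  0.01795524],
       [-0.54008214, -0.35890867, -0.76124625],
       [ 0.64909751,  0.39810885, -0.64821429]]), 't': array([-0.36971354,  0.36262298,  1.27425891])}
top {'intrinsics': array([[399.49113061,   0.        , 321.94788662],
       [  0.        , 399.49113061, 201.24839991],
       [  0.        ,   0.        ,   1.        ]]), 'R': array([[ 0.00254799, -0.99999213, -0.00304167],
       [-0.98385762, -0.00196259, -0.17894228],
       [ 0.1789349 ,  0.00344851, -0.98385487]]), 't': array([-0.07334831,  0.53665069,  0.97597068])}
```

View pics/scene0.png

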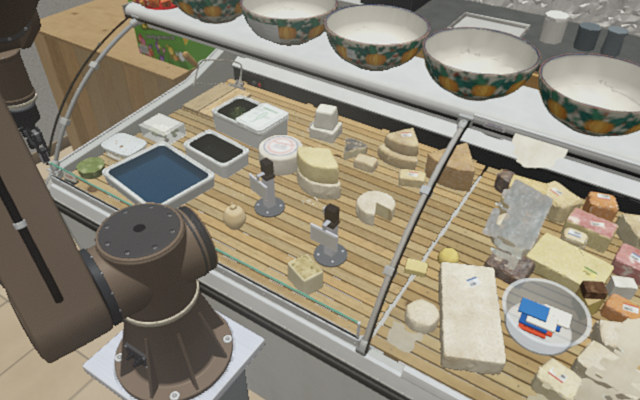

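View pics/top0.png

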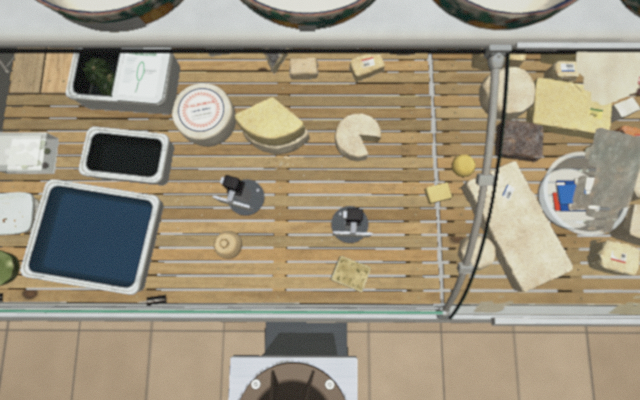

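```bash
cat > h.py <<'E'
import numpy as np,cv2
from plant import ctrl
def ray(n,u,v):
    c=ctrl.calibration(n);K=c['intrinsics'];R=c['R'];t=c['t']
    return -R.T@t, R.T@(np.linalg.inv(K)@np.array([u,v,1.]))
def onz(n,u,v,z):
    o,d=ray(n,u,v);return o+d*(z-o[2])/d[2]
def cloud(n,d):
    c=ctrl.calibration(n);K=c['intrinsics'];h,w=d.shape
    u,v=np.meshgrid(np.arange(w),np.arange(h))
    P=np.stack([(u-K[0,2])/K[0,0]*d,(v-K[1,2])/K[1,1]*d,d],-1)
    return (P-c['t'])@c['R']
E
python3 - <<'E'
from h import *
T=np.load('top0.npz');S=np.load('scene0.npz')
for n,D,(x0,y0,x1,y1) in(('top',T,(190,150,390,310)),('scene',S,(200,120,400,300))):
    cv2.imwrite(f'pics/{n}crop.png',cv2.resize(D['p'][y0:y1,x0:x1],None,fx=4,fy=4,interpolation=cv2.INTER_CUBIC)[:600,:800])
P=cloud('top',T['d'])
for uv in [(231,182),(352,214),(228,245),(350,273),(245,195),(350,225),(495,150),(488,50),(320,20),(320,312),(320,100),(320,320)]:
    print(uv,P[uv[1],uv[0]].round(3))
P=cloud('scene',S['d'])
for uv in [(267,165),(332,213),(90,70),(300,60),(420,240),(250,100),(350,90),(465,120),(385,40),(20,120)]:
    print('s',uv,P[uv[1],uv[0]].round(3))
E
```

```text
(231, 182) [0.555 0.131 0.185]
(352, 214) [ 0.483 -0.139  0.187]
(228, 245) [0.423 0.158 0.074]
(350, 273) [ 0.356 -0.141  0.065]
(245, 195) [0.548 0.121 0.072]
(350, 225) [ 0.464 -0.137  0.148]
(495, 150) [ 0.685 -0.54   0.016]
(488, 50) [ 0.737 -0.361  0.419]
(320, 20) [ 0.713 -0.07   0.537]
(320, 312) [ 0.265 -0.068  0.082]
(320, 100) [ 0.838 -0.066 -0.005]
(320, 320) [ 0.235 -0.068 -0.026]
s (267, 165) [0.544 0.116 0.188]
s (332, 213) [ 0.476 -0.155  0.179]
s (90, 70) [0.52  0.831 0.305]
s (300, 60) [0.755 0.138 0.434]
s (420, 240) [ 0.691 -0.342  0.003]
s (250, 100) [0.959 0.522 0.086]
s (350, 90) [ 0.781 -0.021  0.372]
s (465, 120) [ 0.739 -0.384  0.415]
s (385, 40) [ 0.948 -0.041  0.471]
s (20, 120) [0.142 0.604 0.379]
```

View pics/topcrop.png

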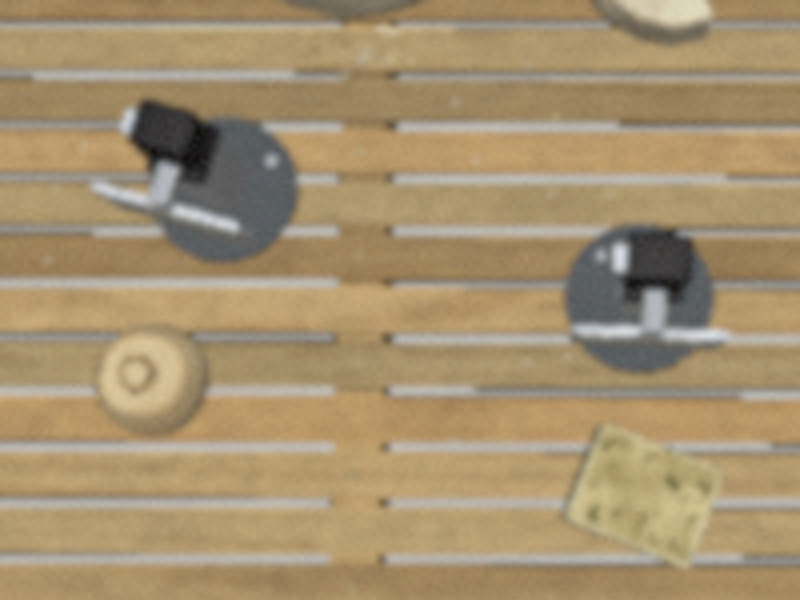

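View pics/scenecrop.png

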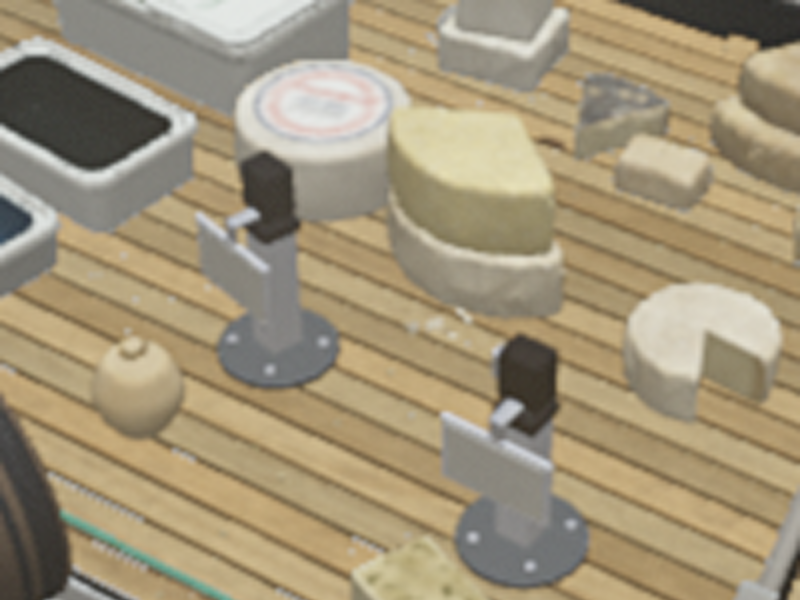

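```bash
python3 - <<'E'
from h import *
T=np.load('top0.npz');S=np.load('scene0.npz')
for n,D in(('top',T),('scene',S)):
    P=cloud(n,D['d']);bg=D['p'].max(-1)
    m=(np.hypot(P[...,0]-.55,P[...,1]-.125)<.08)
    blk=m&(bg<75)&(P[...,2]>.13)&(P[...,2]<.21)
    top=blk&(P[...,2]>.178)
    q=P[top];print(n,'black',blk.sum(),P[blk].mean(0).round(4),'top',top.sum(),q.mean(0).round(4) if len(q) else '', np.percentile(q,[2,50,98],axis=0).round(4) if len(q) else '')
    if len(q): print('rect',cv2.minAreaRect((q[:,:2]*1000).astype(np.float32)))
    # foot
    f=m&(P[...,2]>.004)&(P[...,2]<.02)&(bg<140)&(abs(D['p'][...,0].astype(int)-D['p'][...,2])<30)
    c=(f*255).astype(np.uint8)
    ys,xs=np.nonzero(f);
    pts=np.array([onz(n,x,y,.012)[:2] for x,y in zip(xs,ys)])
    hull=cv2.convexHull((pts*1000).astype(np.float32));print('foot',len(xs),cv2.minEnclosingCircle(hull),cv2.fitEllipse(hull) if len(hull)>5 else '')
    # card
    k=m&(bg>140)&(P[...,2]>.08)&(P[...,2]<.14)
    q=P[k][:,:2]
    if len(q)>5:
        v=cv2.fitLine((q*1000).astype(np.float32),cv2.DIST_HUBER,0,.01,.01).ravel();print('card',k.sum(),v,np.degrees(np.arctan2(v[1],v[0])))
b=(np.load('top0.npz')['p'][150:230,200:280])
for n,uv in (('top',(190+135/4,150)),):pass
E
```

```text
top black 259 [0.552  0.1274 0.1732] top 164 [0.554  0.1312 0.1858] [[0.5405 0.1159 0.1811]
 [0.5541 0.1311 0.1859]
 [0.5679 0.1463 0.189 ]]
rect ((554.3358764648438, 131.95751953125), (31.691486358642578, 25.807870864868164), 73.27437591552734)
foot 550 ((554.4268798828125, 132.07460021972656), 49.378726959228516) ((555.3344116210938, 132.0306396484375), (95.56869506835938, 97.56468200683594), 148.59970092773438)
card 93 [2.7155042e-01 9.6242422e-01 5.2098669e+02 1.4445860e+02] 74.243454
scene black 204 [0.5529 0.1244 0.1648] top 67 [0.5542 0.1264 0.1864] [[0.5433 0.1132 0.1784]
 [0.5542 0.1251 0.1872]
 [0.5681 0.143  0.1925]]
rect ((555.8609008789062, 128.4584197998047), (30.385343551635742, 27.229022979736328), 78.4319839477539)
foot 353 ((556.0572509765625, 126.7932357788086), 50.27785873413086) ((556.1159057617188, 128.47586059570312), (96.32498168945312, 98.04242706298828), 96.31722259521484)
card 90 [2.6773137e-01 9.6349359e-01 5.2682574e+02 1.4903247e+02] 74.47068
```

Call:
{"method": "arm_command", "body": {
  "motion": [
    [0,-18,-13.8,-2,0,0,0],
    [0,-36,-27.6,-2,0,0,0],
    [0,-36,-27.6,-2,0,0,0],
    [0,-36,-27.6,-2,0,0,0],
    [0,-36,-27.6,-2,0,0,0],
    [0,-36,-27.6,0,0,0,0],
    [0,-36,-27.6,0,0,0,0],
    [0,-36,-27.6,0,0,0,0],
    [0,-36,-27.6,0,0,0,0],
    [0,-36,-27.6,0,0,0,0],
    [0,-36,-27.6,0,0,0,0],
    [0,-36,-27.6,0,0,0,0],
    [0,-36,-27.6,0,0,0,0],
    [0,-36,-27.6,0,0,0,0],
    [0,-18,-13.8,0,0,0,1.3],
    [0,0,0,0,0,0,0],
    [0,0,0,0,0,0,0]
  ]
}}

```text
t: 2.22
tool_pos: [0.5529, 0.1301, 0.2412]
eef_rot: [-0.0, 0.137, 0.991, 0.0]
contact_force: [0.1, -0.1, -0.3]
width: 0.0852
```

```bash
python3 - <<'E'
from h import *
from scipy.spatial.transform import Rotation as Ro
s=ctrl.get_state();p,d=ctrl.read_camera('wrist');c=ctrl.calibration('wrist')
q=s['eef_rot'];R=Ro.from_quat([q[1],q[2],q[3],q[0]]).as_matrix()
print(s['t'],s['tool_pos'],q,R.round(4),s['contact_force'],c)
cv2.imwrite('pics/w1.png',p);np.savez('w1.npz',p=p,d=d,R=R,t=s['tool_pos'])
E
```

```text
2.225 [0.55293566 0.13014113 0.24119698] [-3.59416407e-04  1.36806723e-01  9.90597694e-01  2.33594226e-05] [[-9.626e-01  2.710e-01 -7.000e-04]
 [ 2.710e-01  9.626e-01  1.000e-04]
 [ 7.000e-04 -1.000e-04 -1.000e+00]] [ 0.05767863 -0.06167083 -0.28249869] {'intrinsics': array([[310.10689464,   0.        , 319.7292408 ],
       [  0.        , 310.10689464, 197.56235191],
       [  0.        ,   0.        ,   1.        ]]), 'T_tool_cam': array([[-4.15359600e-04, -9.58617458e-01, -2.84697025e-01,
         7.32236753e-02],
       [ 9.99999625e-01, -1.81836867e-04, -8.46680601e-04,
        -6.79031336e-04],
       [ 7.59874391e-04, -2.84697270e-01,  9.58617174e-01,
        -1.41844788e-01],
       [ 0.00000000e+00,  0.00000000e+00,  0.00000000e+00,
         1.00000000e+00]])}
```

View pics/w1.png

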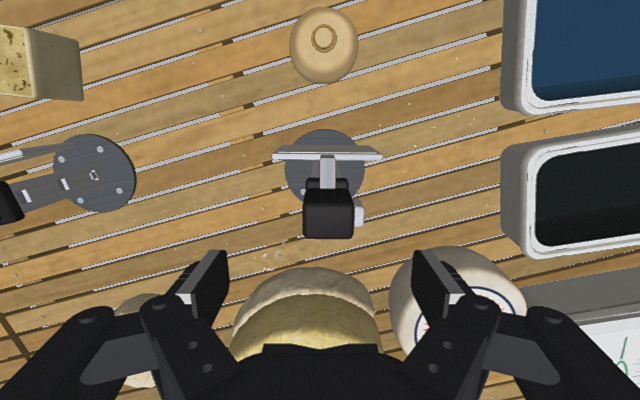

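```bash
python3 - <<'E'
from h import *
D=np.load('w1.npz');p,d=D['p'],D['d'];c=ctrl.calibration('wrist');K=c['intrinsics'];T=c['T_tool_cam']
u,v=np.meshgrid(np.arange(640),np.arange(400))
P=np.stack([(u-K[0,2])/K[0,0]*d,(v-K[1,2])/K[1,1]*d,d],-1)@T[:3,:3].T+T[:3,3]
W=P@D['R'].T+D['t']
box=(u>270)&(u<390)&(v>130)&(v<245)
m=box&(p.max(-1)<75)&(W[...,2]>.179)&(W[...,2]<.2)
ys,xs=np.nonzero(m);print(m.sum(),xs.min(),xs.max(),ys.min(),ys.max())
q=P[m];print('tool',np.percentile(q,[1,50,99],axis=0).round(4), W[m].mean(0).round(4))
print(cv2.minAreaRect((q[:,:2]*1000).astype(np.float32)))
k=box&(p.min(-1)>130)&(v<165)&(W[...,2]>.11)&(W[...,2]<.14)
l=cv2.fitLine((P[k][:,:2]*1000).astype(np.float32),cv2.DIST_HUBER,0,.01,.01).ravel();print(k.sum(),l,np.degrees(np.arctan2(l[1],l[0])),np.percentile(P[k],[1,99],axis=0).round(4))
b=box&(p.min(-1)>130)&(u>345)&(v>195)
if b.sum():print('btn',b.sum(),np.percentile(P[b],[2,50,98],axis=0).round(4))
E
```

```text
1937 302 353 199 238
tool [[-0.0151 -0.0123  0.0546]
 [-0.0008  0.0047  0.0562]
 [ 0.0112  0.0218  0.0614]] [0.5551 0.1344 0.1848]
((-1.9743413925170898, 4.700238227844238), (35.28799819946289, 27.495637893676758), 88.93731689453125)
688 [4.9491326e-04 9.9999988e-01 3.3539955e+01 6.5739222e+00] 89.97164 [[ 0.0302 -0.0392  0.1106]
 [ 0.0362  0.0489  0.118 ]]
btn 268 [[-0.1429  0.0237  0.0649]
 [-0.006   0.0285  0.0668]
 [ 0.0041  0.1077  0.3232]]
```

Call:
{"method": "arm_command", "body": {
  "motion": [
    [0,-1.5,5,10,0,0,0],
    [0,0,0,25,0,0,0],
    [0,0,0,25,0,0,0],
    [0,0,0,25,0,0,0],
    [0,0,0,15,0,0,0],
    [0,0,0,0,0,0,0],
    [0,0,0,0,0,0,0]
  ]
}}

```text
t: 3.15
tool_pos: [0.557, 0.1344, 0.1419]
eef_rot: [0.0, 0.137, 0.991, 0.0]
contact_force: [-0.3, 0.5, 0.2]
width: 0.0855
```

```bash
python3 - <<'E'
from h import *
p,d=ctrl.read_camera('wrist');cv2.imwrite('pics/w2.png',p);np.savez('w2.npz',p=p,d=d)
E
```

```text
(no output)
```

View pics/w2.png

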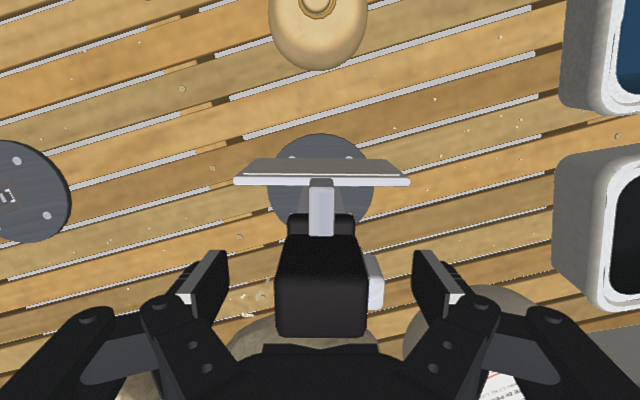

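The head (cols 277–367) sits centred between the open fingers (227–412), with the button at col 375 facing the right finger. I'll close now.

Call:
{"method": "arm_command", "body": {
  "motion": [
    [0.3,0,0,0,0,0,0],
    [0.6,0,0,0,0,0,0],
    [1,0,0,0,0,0,0],
    [1,0,0,0,0,0,0],
    [1,0,0,0,0,0,0],
    [1,0,0,0,0,0,0],
    [1,0,0,0,0,0,0],
    [1,0,0,0,0,0,0]
  ],
  "squeeze": 35
}}

```text
t: 4.2
tool_pos: [0.5572, 0.1347, 0.142]
eef_rot: [0.001, 0.137, 0.991, 0.001]
contact_force: [0.4, 6.5, 6.7]
width: 0.0355
```

```bash
python3 - <<'E'
from h import *
s=ctrl.get_state();print(s['t'],s['width'],s['tool_pos'],s['contact_force'],s['torque'])
p,d=ctrl.read_camera('wrist');cv2.imwrite('pics/w3.png',p);np.savez('w3.npz',p=p,d=d)
E
```

```text
4.2 0.03554991113166526 [0.55723857 0.13473932 0.14196616] [0.44665721 6.54107203 6.70109828] [ 0.86644308 -0.09003596 -0.29704101]
```

View pics/w3.png

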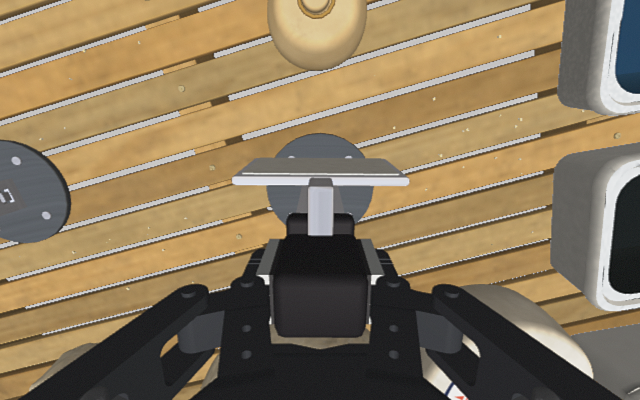

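Opening is 36 mm against the 37 mm expected with the button in, so the button is pressed. I'll pull up gently.

Call:
{"method": "arm_command", "body": {
  "motion": [
    [1,0,0,-5,0,0,0],
    [1,0,0,-8,0,0,0],
    [1,0,0,-8,0,0,0],
    [1,0,0,-8,0,0,0],
    [1,0,0,-1,0,0,0],
    [1,0,0,0,0,0,0]
  ]
}}

```text
t: 5.0
tool_pos: [0.5572, 0.1348, 0.1717]
eef_rot: [0.001, 0.137, 0.991, 0.001]
contact_force: [1.8, 6.7, 1.5]
width: 0.0356
```

```bash
python3 - <<'E'
from h import *
p,d=ctrl.read_camera('wrist');cv2.imwrite('pics/w4.png',p);np.savez('w4.npz',p=p,d=d)
E
```

```text
(no output)
```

View pics/w4.png

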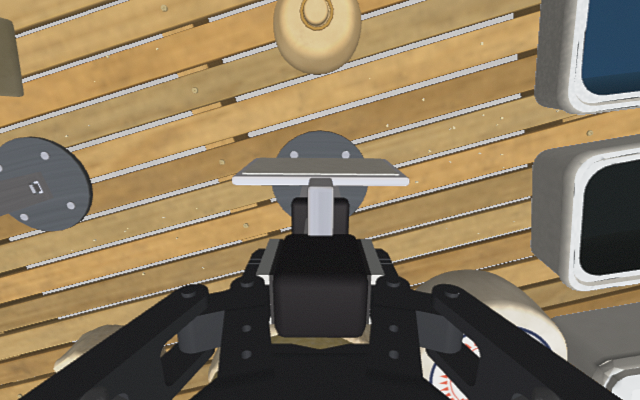

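The card and head stay at the same pixels, (233–408, 182), while the deck recedes, so the pole is rising without slip. Continuing.

Call:
{"method": "arm_command", "body": {
  "motion": [
    [1,0,0,-6,0,0,0],
    [1,0,0,-8,0,0,0],
    [1,0,0,-8,0,0,0],
    [1,0,0,-8,0,0,0],
    [1,0,0,-8,0,0,0],
    [1,0,0,-8,0,0,0],
    [1,0,0,-6,0,0,0],
    [1,0,0,-4,0,0,0],
    [1,0,0,-2,0,0,0],
    [1,0,0,0,0,0,0]
  ]
}}

```text
t: 6.3
tool_pos: [0.5572, 0.1348, 0.2297]
eef_rot: [0.001, 0.137, 0.991, 0.001]
contact_force: [2.9, 6.2, 0.9]
width: 0.0361
```

Now I'll probe in 1 mm steps for the end of travel.

Call:
{"method": "arm_command", "body": {
  "motion": [
    [1,0,0,-1,0,0,0],
    [1,0,0,0,0,0,0],
    [1,0,0,-1,0,0,0],
    [1,0,0,0,0,0,0]
  ]
}}

```text
t: 6.8
tool_pos: [0.5572, 0.1348, 0.2314]
eef_rot: [0.001, 0.137, 0.991, 0.001]
contact_force: [3.8, 6.5, -3.0]
width: 0.0361
```

Call:
{"method": "arm_command", "body": {
  "motion": [
    [1,0,0,-1,0,0,0],
    [1,0,0,0,0,0,0],
    [1,0,0,0,0,0,0]
  ]
}}

```text
t: 7.18
tool_pos: [0.5572, 0.1347, 0.2321]
eef_rot: [0.0, 0.137, 0.991, 0.001]
contact_force: [5.9, 5.8, -8.7]
width: 0.0355
```

```bash
python3 - <<'E'
from h import *
s=ctrl.get_state();print(s['t'],s['width'],s['tool_pos'],s['contact_force'])
p,d=ctrl.read_camera('wrist');cv2.imwrite('pics/w5.png',p)
p,d=ctrl.read_camera('scene');cv2.imwrite('pics/s5.png',p);
p,d=ctrl.read_camera('top');cv2.imwrite('pics/t5.png',p)
E
```

```text
7.175 0.035474729136438655 [0.55717575 0.13472636 0.23208409] [ 5.9366732   5.79333661 -8.71304213]
```

View pics/w5.png

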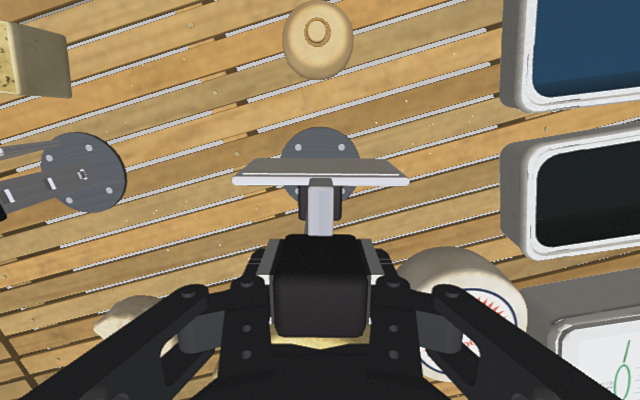

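View pics/s5.png

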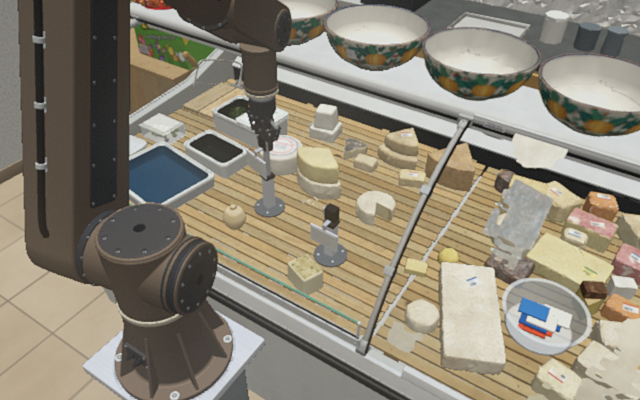

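Call:
{"method": "arm_command", "body": {
  "motion": [
    [1,0,0,-1,0,0,0],
    [1,0,0,0,0,0,0],
    [1,0,0,0,0,0,0]
  ]
}}

```text
t: 7.7
tool_pos: [0.5571, 0.1347, 0.2322]
eef_rot: [0.0, 0.137, 0.991, 0.0]
contact_force: [10.1, 7.4, -22.6]
width: 0.0355
```

Firm stop: 0.1 mm of rise for a 1 mm command. I'll ease the pull slightly and check for slip.

Call:
{"method": "arm_command", "body": {
  "motion": [
    [1,0,0,0.7,0,0,0],
    [1,0,0,0,0,0,0],
    [1,0,0,0,0,0,0],
    [1,0,0,0,0,0,0]
  ]
}}

```text
t: 8.2
tool_pos: [0.5571, 0.1347, 0.2321]
eef_rot: [0.0, 0.137, 0.991, 0.001]
contact_force: [8.0, 5.8, -13.0]
width: 0.0359
```

```bash
python3 - <<'E'
from h import *
s=ctrl.get_state();print(s['t'],s['width'],s['tool_pos'],s['contact_force'])
p,d=ctrl.read_camera('wrist');cv2.imwrite('pics/w6.png',p)
a=cv2.imread('pics/w3.png')[150:345,220:420];b=p[150:345,220:420]
cv2.imwrite('pics/cmp.png',cv2.resize(np.hstack([a,b]),None,fx=2,fy=2))
t,_=ctrl.read_camera('top');o=np.load('top0.npz')['p']
cv2.imwrite('pics/tcmp.png',np.vstack([o[130:320,180:500],t[130:320,180:500]]))
E
```

```text
8.2 0.035871804489055 [0.5571365  0.13473834 0.23208126] [  7.98215373   5.81180125 -13.0100385 ]
```

View pics/cmp.png

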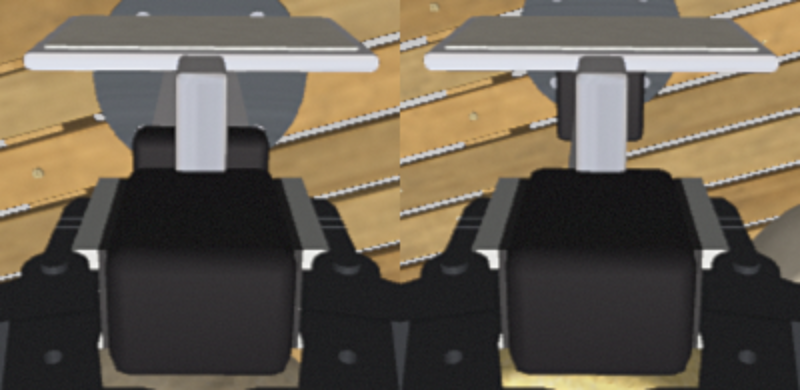

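View pics/tcmp.png

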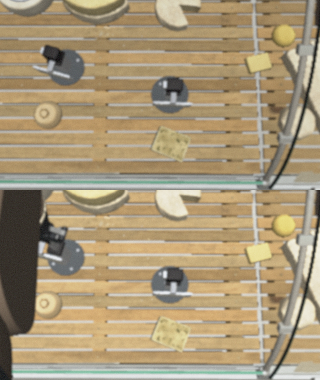

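No slip: head and card look the same in the grip before and after the lift. The pear (48,113), block (172,143) and butter (259,63) haven't moved, and stand b is still down. Handing in.

```bash
python3 - <<'E'
from plant import ctrl
print(ctrl.hand_in());s=ctrl.get_state();print(s['t'],s['tool_pos'],s['width'],s['contact_force'])
E
```

```text
the job is handed in; nothing more can be done
None
the job is handed in; nothing more can be done
```

I raised the sign of stand a, the left one behind the pear-shaped cheese, to its second stop. I handed the job in at about 8.3 s, still holding the head up there.

- **Button:** I squeezed it in with 35 N while the pole was still down. The measured opening was 35.5 mm against 37 mm expected with the button in, and it stayed near that through the lift.
- **Lift:** The tool rose 90.1 mm, straight past the first stop to a hard end stop. There, a further 1 mm of command gave only 0.1 mm of rise, and the downward force climbed to 23 N. I then eased off to about 13 N and held.
- **Last checks:** The wrist pictures before and after the lift show no slip of the head in the grip. The top view shows stand b still down, and the pear, block and butter where they were. The cut round cheese looks unmoved in the part I compared.
- **Disagreement:** The three cameras differed by up to about 6 mm on the head's y position. I used the wrist camera's estimate, and the head was centred between the fingers.

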